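# Hold the dryness meter on the marked spot of a plaster mould

### The job

Check whether the plaster mould is dry: take the pen-shaped dryness meter out of its wooden holder and set its sprung tip inside the ring pencilled on the mould's sloping face (not on the cross), with the meter square to that face. Press lightly, so that the tip is pushed about half-way into the meter and never hard, and finish while still holding it there in the gripper, steady, without letting go or putting it down. Do not shift the other things on the table.

Things in the scene. Friction and masses are not known exactly. Their poses are not given: they have to be found in the camera images.
- meter: dryness meter, about 0.15 kg, upright in the holder, tip down. Its axis is its z, up from tip to top end. Origin: on the axis, underside of the collar (38 mm across, z 0 to 6 mm) that rests on the holder's top. Above it the round grey handle to grip, 28 mm across, z 6 to 78 mm, then a cap to z 83 mm; below it a round metal nose, 20 mm across, to z = -45 mm, and the sprung plunger
- tip (a point): lowest point of the plunger's rounded end (8 mm across), on the meter's axis, 65 mm below the meter's origin when the plunger is out (20 mm beyond the nose); fixed to the plunger
- plunger (a joint): how far the plunger is pushed into the meter, m: 0 = fully out, 0.016 = fully in, hard stop. Spring: 0.8 N to start moving, 4 N half-way (0.008), 7.2 N fully in; beyond that the meter is rigid
- holder: wooden block, 80 x 80 x 70 mm tall, fixed to the table, with one upright through hole of 23 mm in the middle that takes the meter's nose and plunger; origin at the centre of its underside
- mould: wedge-shaped plaster block fixed to the table, 140 mm (x) by 160 mm (y); origin at the centre of its underside. Its flat top face slopes 20 degrees: 40 mm high at the front edge (x = -70 mm), rising towards +x to 87 mm at x = 60 mm, where it ends. A pencilled cross (16 mm) is on this face at x = 37 mm, y = 0
- ring_mark: ring pencilled on the mould's sloping face, 24 mm over its 2.4 mm line; origin at its centre, on the face; z is the face's outward normal (20 degrees off vertical, leaning to the mould's -x), y lies level along the mould's y. It is at mould x = -5 mm, 64 mm above the table, and anywhere within 50 mm either way along the mould's y
- modelling_tool: flat wooden modelling tool lying on the table, about 190 x 20 x 10 mm; bystander
- mug: blue glazed mug, 76 mm across, 90 mm tall; bystander
- bowl: small green bowl, 84 mm across, 50 mm tall; bystander
- rabbit: clay rabbit figure, 70 mm across, 145 mm tall; bystander
- vase: unglazed clay vase, 72 mm across, 110 mm tall; bystander
- glaze_jar: small clear jar, 56 mm across, 75 mm tall; bystander
- rib: flat wooden rib, 100 x 50 x 6 mm, lying on the table; bystander
Not all that is in view belongs to the job. Of the things like the meter, leave any that is blue; of the rest the smaller one is meant.

How it is judged:
On the way:
1. the meter is gripped and drawn up clear of its holder (z of tip in the frame of holder above 0.073 m and contact force between the fingers and meter above 0.5 N and contact force between meter and holder below 0.1 N), for 0.1 s.
At the end, for the whole second after the job is handed in: The robot still holds the meter: the tip within 10 mm of the ring's centre, the meter's axis within 0.15 rad of square to the face, the meter pressed on the mould with 1 to 8 N and its plunger pushed in 3 to 13.5 mm, the meter held by the fingers, clear of the holder and still (distance between tip and ring_mark below 0.01 m and angle between the z axis of meter and the z axis of ring_mark, either way round below 0.15 rad and angle between meter's own z axis and vertical below 0.9 rad and contact force between meter and mould between 1 and 8 N and value of joint plunger between 0.003 and 0.0135 m and contact force between the fingers and meter above 0.5 N and contact force between meter and holder below 0.1 N and linear speed of meter below 0.02 m/s); the arm keeps its last pose, push and grip.
It fails at once if the meter is pressed on the mould with more than 15 N (contact force between meter and mould above 15 N).
It fails at once if a bystander is shifted by more than 30 mm (distance of any of modelling_tool, mug, bowl, rabbit, vase, glaze_jar, rib from where it was at the start of the episode above 0.03 m).
It also fails if it takes over 42 s, if anything falls off the work surface, if the arm or the gripper's body presses on something with over 40 N, if the wrist force passes 120 N, or if a joint passes its speed limit or range.

### The arm

A 7-joint arm with a two-finger parallel gripper is mounted at the origin on the work surface. World frame = base frame: x ahead of the robot, y to its left, z up, the work surface at z = 0. Lengths are in m, angles in rad, forces in N, time in s.
With the tool pointing down it reaches from about 0.4 to 0.85 m from the base axis. Payload 4.5 kg.
Tool frame: the origin (TCP) lies at the very end of the fingers, on their centre line; the grasp point (between the pads) lies 19 mm behind it (r.grip_point_offset is the distance from the TCP to the grasp point, in m); z points along the fingers, y is the line along which they close (so a half turn about z gives the same grasp; the last joint's range is limited). The gripper opens to 88 mm and grips with 3 to 60 N. Pads are 18 mm wide; open, the fingers measure 123 mm over their backs; the gripper's body (75 mm by 187 mm) begins 45 mm behind the grasp point.
Start: joints at [1.357, 0.689, -0.195, 1.565, 0.157, 0.902, -0.215], TCP at [0.153, -0.606, 0.239] pointing down, gripper open.
Joint ranges: [-3.01, 3.01], [-0.46, 2.08], [-1.47, 1.51], [0.13, 2.56], [-1, 4.14], [0.04, 2.09], [-2.66, 2.66]. Speed limits (rad/s): [2.57, 2.57, 3.14, 3.14, 3.14, 3.14, 3.14].

### API

Orientations are given as a unit quaternion [x, y, z, w].
In Python, from plant import r gives the robot as it stands.
- The arm moves only by the tool carry_out, never from a script. Its argument "rows" is a list of rows, each a list of 3 entries, a list of its own where there are three numbers: the shift along the tool's x, y, z in cm, then the turn, a rotation vector about the tool's x, y, z in degrees, then the closure, from 0 (fully open) to 1 (shut). A call has 1 to 12 rows; each row is the pose to reach, as a shift and turn from the pose commanded when the call began, along the tool's axes at that moment; what a row does not reach only later rows make up. A row lasts 1/10 s, in which the tool goes at most 50 mm and 8.59 degrees, less where a joint would pass 70% of its speed; a pose out of reach is approached as far as the arm can. A call with a gripper value outside its range is refused whole. The fingers move at their own pace and stop on an object; "newtons" is the grip in N (left out, the last holds). Time passes only in rows, so rows that repeat a pose let the fingers close. It gives the time, the measured TCP pose, the force, the opening and the grip force at its end, in the units of the state.
- r.get_state(): the state, without advancing time (a new reading comes with each control period).
- r.snapshot(name): name is "scene" or "side" or "wrist"; returns a dict with "image" (480x640x3 uint8, red, green, blue), "fx", "fy", "cx", "cy" (pixels), "dist_coeffs" ([k1, k2, p1, p2, k3] as OpenCV has them; the pictures are not rectified), "pose" (4x4, takes a point from camera to world coordinates). Camera axes: x right, y up, looking along -z (the intrinsics and any distortion apply to the point x, -y, -z); pixel columns grow to the right and rows downward; lengths in m; the calibration is good to about 2 mm. A picture is of the moment at which its call begins. There is no depth.
- r.finish_job(): hands the job in; it is judged then, once.
The state is a dict: "clock": time; "q": joint angles; "qd": joint speeds; "joint_torque": joint torques, N m; "tool_pos": TCP position; "eef_rot": TCP orientation; "contact_force": force on the tool from outside, world axes, zero at the start; "moment": the same for the moment, N m; "opening": opening from 0.0 (shut) to 1.0 (fully open); "finger_force": force on a finger pad.
Only numpy, scipy, OpenCV 4.12 (cv2) and the standard library are available. Lean on these libraries where they do the work, as an engineer would, in place of code of your own. Each camera call takes 0.05 s, during which the arm holds its last target. There are 200 camera calls.

## Working session

There is one attempt and no reset: what is moved stays moved. The work goes in short steps, Python scripts to look and compute and a tool call to move; the robot and the scene stay as the last step left them, time stands still between calls to the robot, and variables do not carry over. Pictures are saved under pics/ and viewed, at most 10 in all, crops included, and the job is handed in when it is done.

Besides the shell and the picture viewer there is one more tool, called after "Request:" as a command line: name --argument value ..., lists and objects as JSON in quotes. carry_out: Moves the arm, as the interface text tells. Its arguments: {"type":"object","properties":{"rows":{"type":"array"},"newtons":{"type":"number"}},"required":["rows"]}

```bash
mkdir -p pics
cat > h.py <<'E'
import numpy as np, cv2, pickle
from scipy.spatial.transform import Rotation as R
def save(s,n): pickle.dump(s,open(n+'.pkl','wb')); cv2.imwrite('pics/'+n+'.png',s['image'][:,:,::-1])
def load(n): return pickle.load(open(n+'.pkl','rb'))
def K(s): return np.array([[s['fx'],0,s['cx']],[0,s['fy'],s['cy']],[0,0,1]])
def ray(s,u,v):
    p=cv2.undistortPoints(np.array([[[u,v]]],float),K(s),np.array(s['dist_coeffs'],float))[0,0]
    P=np.array(s['pose']); d=P[:3,:3]@np.array([p[0],-p[1],-1]); return P[:3,3],d/np.linalg.norm(d)
def at_z(s,u,v,z):
    o,d=ray(s,u,v); return o+d*(z-o[2])/d[2]
def proj(s,X):
    P=np.array(s['pose']); c=(np.atleast_2d(X)-P[:3,3])@P[:3,:3]; c=c*[1,-1,-1]
    return cv2.projectPoints(c.reshape(-1,1,3),np.zeros(3),np.zeros(3),K(s),np.array(s['dist_coeffs'],float))[0][:,0]
def tri(l):
    A=np.zeros((3,3));b=np.zeros(3)
    for s,u,v in l:
        o,d=ray(s,u,v);M=np.eye(3)-np.outer(d,d);A+=M;b+=M@o
    return np.linalg.solve(A,b)
E
python3 - <<'E'
from plant import r
from h import *
np.set_printoptions(precision=3,suppress=True)
for n in('scene','side','wrist'):
    s=r.snapshot(n);save(s,n+'0');print(n,s['fx'],s['dist_coeffs'],np.array(s['pose'])[:3])
print(r.get_state())
E
```

```text
scene 579.3701883859208 [0.031 0.    0.    0.    0.   ] [[-0.257 -0.739  0.622  1.305]
 [ 0.966 -0.192  0.171  0.292]
 [-0.006  0.645  0.764  0.959]]
side 572.9942274132018 [0.016 0.    0.    0.    0.   ] [[-0.903  0.298 -0.309  0.194]
 [-0.429 -0.638  0.639  0.847]
 [-0.007  0.71   0.704  0.932]]
wrist 359.3600376690948 [-0.002  0.     0.     0.     0.   ] [[ 0.247  0.933  0.263  0.221]
 [-0.969  0.238  0.065 -0.587]
 [-0.002 -0.271  0.963  0.384]]
{'clock': 0.15, 'q': array([ 1.357,  0.69 , -0.195,  1.566,  0.157,  0.903, -0.215]), 'qd': array([-0.001, -0.001,  0.001, -0.004, -0.001,  0.   , -0.001]), 'joint_torque': array([ -0.002, -52.786,  -1.269, -15.359,  -0.053,   0.004,   0.   ]), 'tool_pos': array([ 0.153, -0.605,  0.238]), 'eef_rot': array([ 0.992,  0.124, -0.   , -0.001]), 'contact_force': array([0.408, 0.594, 0.156]), 'moment': array([ 0.008, -0.027,  0.006]), 'finger_force': 0.0, 'opening': 1.0011276448864315}
```

View pics/scene0.png

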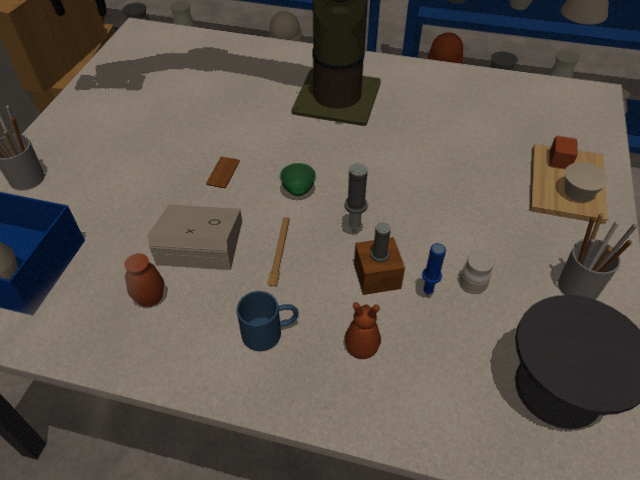

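View pics/side0.png

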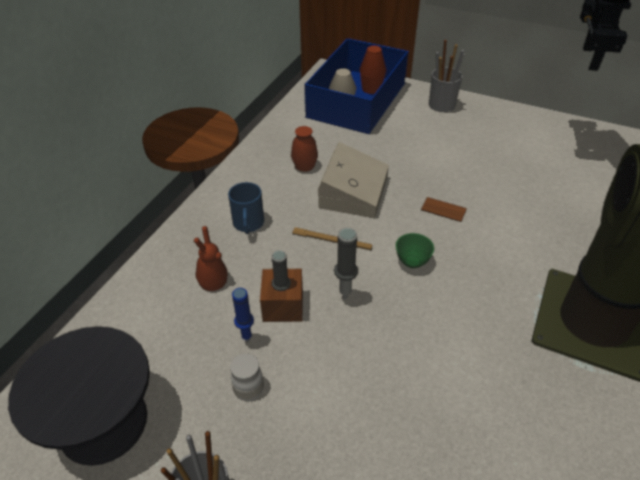

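Scene view: three things look like the meter. They are the grey one in the wooden holder at (381,243), a larger grey one standing free at (357,190), and a blue one at (433,268). I choose the grey one in the holder, since it is smaller and not blue. The mould is at (197,236), with its ring at (214,222) and cross at (190,231). Next is a close crop of both views.

Run:
```python
from h import *
a=load('scene0')['image'];b=load('side0')['image']
f=lambda i,x,y,w,h:cv2.resize(i[y:y+h,x:x+w],(400,300),interpolation=cv2.INTER_CUBIC)
o=np.vstack([np.hstack([f(a,335,210,100,75+15-15),f(b,235,245,100,75)]),np.hstack([f(a,145,197,100,75),f(b,308,142,100,75)])])
cv2.imwrite('pics/c1.png',cv2.convertScaleAbs(o[:,:,::-1],alpha=1.5))
```

```text
(no output)
```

View pics/c1.png

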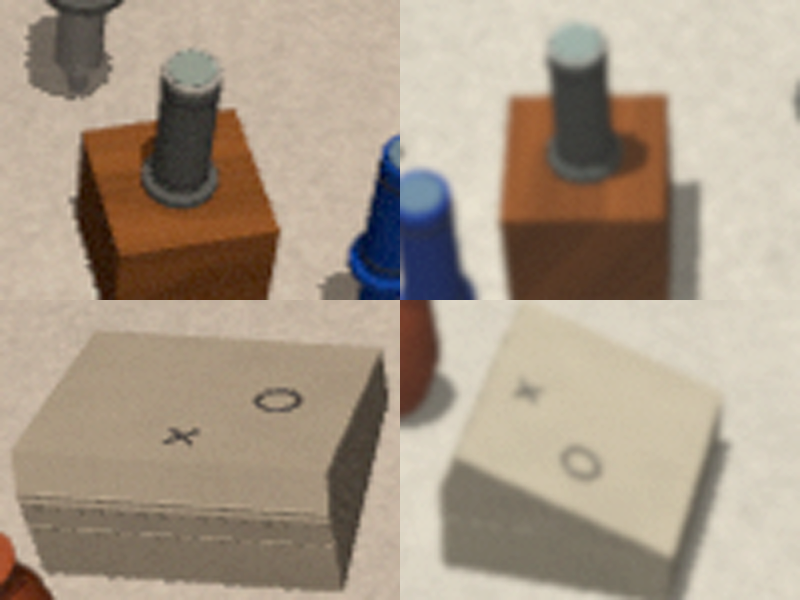

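The crop confirms the choice: the grey meter in the holder, with its cap top at scene (383,227) and side (279,255). The ring is at scene (214.5,222) and side (353,183), the cross at scene (190.5,231) and side (340,165).

```bash
cat > m.py <<'E'
from h import *
from scipy.optimize import least_squares
np.set_printoptions(precision=4,suppress=True)
a=load('scene0');b=load('side0')
C=lambda s,ox,oy,u,v:(s,ox+u/4,oy+v/4)
cap=[C(a,335,210,192,68),C(b,235,245,177,40)]
print('cap',tri(cap),[at_z(*c,.153) for c in cap])
hc=[at_z(*C(a,335,210,*p),.07) for p in[(80,132),(236,110),(278,230),(120,257)]]
hb=[at_z(*C(b,235,245,*p),.07) for p in[(110,95),(267,94),(267,220),(101,220)]]
for h in(hc,hb): print('holder',np.mean(h,0),[np.linalg.norm(h[i]-h[i-1]) for i in range(4)],np.degrees([np.arctan2(*(h[i]-h[i-1])[1::-1]) for i in range(4)])) 
ring=[C(a,145,197,278,100),C(b,308,142,180,163)];cr=[C(a,145,197,182,136),C(b,308,142,127,91)]
print('ring',tri(ring),[at_z(*c,.064) for c in ring]);print('cross',tri(cr))
t=np.tan(np.radians(20));zt=lambda x:.04+(x+.07)*t
# corners local (x,y) with scene / side obs
def model(p):
    x,y,w,yr=p;M=R.from_euler('z',w).as_matrix()
    pts=np.array([[-.07,.08,.04],[-.07,-.08,.04],[.06,-.08,zt(.06)],[.06,.08,zt(.06)],[.037,0,zt(.037)],[-.005,yr,zt(-.005)]])
    return pts@M.T+[x,y,0]
so=np.array([[385,50],[95,32],[15,150],[330,172],[182,136],[278,100]])/4+[145,197]
bo=np.array([[270,255],[320,100],[120,8],[58,160],[127,91],[180,163]])/4+[308,142]
def f(p):
    m=model(p);return np.r_[(proj(a,m)-so).ravel(),(proj(b,m)-bo).ravel()]
c=tri(cr)
for w in(-.3,.3):
    q=least_squares(f,[c[0]-.037,c[1],w,0],loss='soft_l1');print(q.x,q.cost,q.fun.reshape(-1,2).round(1).tolist())
    print('ring',model(q.x)[5])
E
python3 m.py
```

```text
cap [0.5765 0.2249 0.152 ] [array([0.5768, 0.2244, 0.153 ]), array([0.5761, 0.2264, 0.153 ])]
holder [0.5771 0.2246 0.07  ] [np.float64(0.08028883348046809), np.float64(0.08072914316394617), np.float64(0.07802945704352686), np.float64(0.07898442806506352)] [-153.8572  114.9868   24.8717  -63.3857]
holder [0.5761 0.2265 0.07  ] [np.float64(0.07953303556233451), np.float64(0.0788186440498855), np.float64(0.08017307821242395), np.float64(0.07924923592844593)] [ -63.688  -154.4726  116.6117   25.0697]
ring [ 0.5721 -0.1248  0.0638] [array([ 0.5711, -0.1261,  0.064 ]), array([ 0.5722, -0.1227,  0.064 ])]
cross [ 0.6203 -0.1555  0.0795]
[ 0.584  -0.1611  0.1768  0.0375] 6.389005851763888 [[-0.0, -0.4], [0.4, 0.0], [-0.2, 0.9], [0.4, 0.1], [0.9, 0.9], [0.3, 0.7], [0.8, 0.4], [0.7, -2.4], [0.6, -2.7], [-0.6, -0.8], [0.1, -0.0], [0.3, -0.5]]
ring [ 0.5724 -0.125   0.0637]
[ 0.584  -0.1611  0.1768  0.0375] 6.3890058517658 [[-0.0, -0.4], [0.4, 0.0], [-0.2, 0.9], [0.4, 0.1], [0.9, 0.9], [0.3, 0.7], [0.8, 0.4], [0.7, -2.4], [0.6, -2.7], [-0.6, -0.8], [0.1, -0.0], [0.3, -0.5]]
ring [ 0.5724 -0.125   0.0637]
```

Run:
```python
from h import *
np.set_printoptions(precision=3,suppress=True)
a=load('scene0');b=load('side0')
H=np.array([.5766,.2252])
for n,p,q in[('bigtop',(358,168),(347,234)),('bluetop',(437,247),(240,294)),('bigbase',(355,232),(346,298)),('rabbithead',(366,312),(207,240))]:
    X=tri([(a,*p),(b,*q)]);d=X[:2]-H;print(n,X,np.linalg.norm(d),np.degrees(np.arctan2(d[1],d[0])))
for n,p,z in[('mug',(259,300),.09),('vase',(137,261),.11),('bowl',(298,172),.05)]:
    X=at_z(a,*p,z);print(n,X)
n=R.from_euler('z',.1768).apply([-np.sin(np.radians(20)),0,np.cos(np.radians(20))]);ring=np.array([.5722,-.125,.064])
print('n',n,'grasp pt',ring+n*(.057+.052),'TCP',ring+n*(.057+.052-.019))
```

```text
bigtop [0.471 0.153 0.188] 0.12813750316560016 -145.8501013033364
bluetop [0.597 0.33  0.147] 0.10680407322152918 79.13646915687137
bigbase [0.469 0.154 0.001] 0.12927454552784273 -146.69507802897854
rabbithead [0.744 0.226 0.117] 0.16746469746788112 0.42509353339923295
mug [0.752 0.034 0.09 ]
vase [ 0.738 -0.209  0.11 ]
bowl [ 0.366 -0.004  0.05 ]
n [-0.337 -0.06   0.94 ] grasp pt [ 0.536 -0.132  0.166] TCP [ 0.542 -0.13   0.149]
```

```bash
cat > go.py <<'E'
import sys; from h import *; from plant import r
np.set_printoptions(precision=4,suppress=True)
# usage go.py x y z yaw(deg of tool x) tilt(0/1); shift (cm) and turn (deg) in tool axes
def goal(yaw,tilt):
    B=R.from_euler('z',np.radians(yaw))*R.from_rotvec([np.pi,0,0])
    if tilt:
        ax=R.from_euler('z',.1768).apply([0,-1,0]); B=R.from_rotvec(ax*np.radians(20)*tilt)*B
    return B
def step(p,yaw,tilt=0):
    s=r.get_state();A=R.from_quat(s['eef_rot']);B=goal(yaw,tilt)
    return A.inv().apply(np.array(p)-s['tool_pos'])*100,np.degrees((A.inv()*B).as_rotvec())
if __name__=='__main__':
    v=list(map(float,sys.argv[1:]));s=r.get_state();print(s['clock'],s['tool_pos'],s['q']);print(*step(v[:3],v[3],v[4]))
E
python3 go.py .5 -.25 .26 34.25 0
```

```text
0.15 [ 0.1531 -0.6055  0.2381] [ 1.3568  0.6898 -0.1945  1.566   0.1573  0.9025 -0.2151]
[ 42.3456 -25.9559  -2.1574] [ -0.0787  -0.0082 -20.0507]
```

Request:
carry_out --rows '[[[42.3,-26,-2.2],[0,0,-20],0],[[42.3,-26,-2.2],[0,0,-20],0],[[42.3,-26,-2.2],[0,0,-20],0],[[42.3,-26,-2.2],[0,0,-20],0],[[42.3,-26,-2.2],[0,0,-20],0],[[42.3,-26,-2.2],[0,0,-20],0],[[42.3,-26,-2.2],[0,0,-20],0],[[42.3,-26,-2.2],[0,0,-20],0],[[42.3,-26,-2.2],[0,0,-20],0],[[42.3,-26,-2.2],[0,0,-20],0],[[42.3,-26,-2.2],[0,0,-20],0]]'

```text
clock: 1.25
tool_pos: [0.5055, -0.2421, 0.2612]
eef_rot: [0.954, 0.3, 0.003, -0.001]
contact_force: [0.2, 1.0, 0.6]
opening: 1.0
finger_force: 0.0
```

```bash
python3 go.py .5766 .2252 .25 34.25 0
```

```text
1.25 [ 0.5055 -0.2421  0.2612] [ 0.5333  0.5797 -0.2721  1.7367  0.1897  0.8474 -0.7832]
[ 32.5727 -34.2445   1.3665] [-0.0416 -0.3986  0.6717]
```

Request:
carry_out --rows '[[[33,-34.8,1],[0,0,0],0],[[33,-34.8,1],[0,0,0],0],[[33,-34.8,1],[0,0,0],0],[[33,-34.8,1],[0,0,0],0],[[33,-34.8,1],[0,0,0],0],[[33,-34.8,1],[0,0,0],0],[[33,-34.8,1],[0,0,0],0],[[33,-34.8,1],[0,0,0],0],[[33,-34.8,1],[0,0,0],0],[[33,-34.8,1],[0,0,0],0],[[33,-34.8,1],[0,0,0],0],[[33,-34.8,1],[0,0,0],0]]'

```text
clock: 2.45
tool_pos: [0.5767, 0.2227, 0.2501]
eef_rot: [0.956, 0.294, -0.001, 0.001]
contact_force: [0.1, -0.7, 0.8]
opening: 1.003
finger_force: 0.0
```

```bash
python3 - <<'E'
from plant import r
from h import *
s=r.snapshot('wrist');save(s,'w1')
o=s['image'].copy()
X=[[.5766,.2252,.153],[.5766,.2252,.076]];print(proj(s,X))
E
python3 go.py .5766 .2252 .103 34.25 0
```

```text
[[318.6225779  246.50404028]
 [319.06704894 223.26255862]]
2.5 [0.5769 0.2212 0.2503] [-0.3206  0.6684 -0.2167  1.5725  0.1702  0.9209 -1.5709]
[ 0.2253 -0.3731 14.7242] [ 0.0806  0.1074 -0.1372]
```

View pics/w1.png

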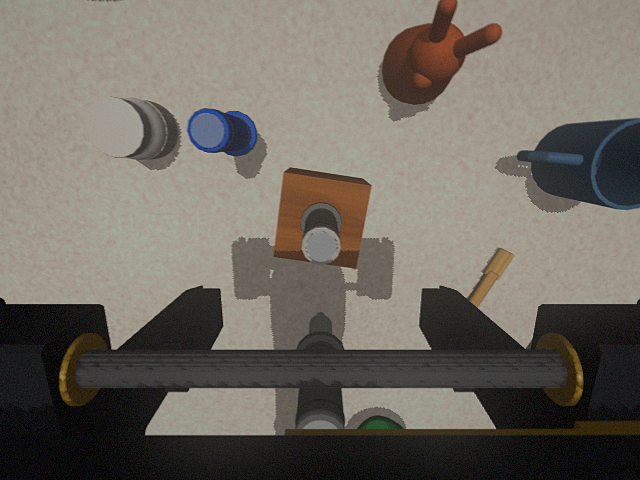

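The cap is at (321,245) against a predicted (318.6,246.5), so the estimate is good to about 1.5 mm. The fingers straddle it and the neighbours are clear.

Request:
carry_out --rows '[[[0.2,-0.2,3],[0,0,0],0],[[0.2,-0.2,6],[0,0,0],0],[[0.2,-0.2,9],[0,0,0],0],[[0.2,-0.2,12],[0,0,0],0],[[0.2,-0.2,14.7],[0,0,0],0],[[0.2,-0.2,14.7],[0,0,0],0],[[0.2,-0.2,14.7],[0,0,0],0]]' --newtons 30

```text
clock: 3.2
tool_pos: [0.5779, 0.2241, 0.1041]
eef_rot: [0.956, 0.293, -0.0, 0.001]
contact_force: [-0.8, -0.7, 0.3]
opening: 0.997
finger_force: 0.0
```

Request:
carry_out --rows '[[[0,0,0],[0,0,0],0.5],[[0,0,0],[0,0,0],0.6],[[0,0,0],[0,0,0],1],[[0,0,0],[0,0,0],1],[[0,0,0],[0,0,0],1],[[0,0,0],[0,0,0],1],[[0,0,0],[0,0,0],1],[[0,0,0],[0,0,0],1]]' --newtons 30

```text
clock: 4.0
tool_pos: [0.5778, 0.2256, 0.1037]
eef_rot: [0.956, 0.294, 0.0, 0.0]
contact_force: [0.2, -0.9, -1.2]
opening: 0.308
finger_force: 30.3
```

Request:
carry_out --rows '[[[0,0,-2],[0,0,0],1],[[0,0,-5],[0,0,0],1],[[0,0,-8],[0,0,0],1],[[0,0,-11],[0,0,0],1],[[0,0,-14],[0,0,0],1],[[0,0,-17],[0,0,0],1],[[0,0,-19],[0,0,0],1],[[0,0,-19],[0,0,0],1],[[0,0,-19],[0,0,0],1]]'

```text
clock: 4.9
tool_pos: [0.577, 0.2257, 0.2928]
eef_rot: [0.956, 0.294, -0.001, 0.0]
contact_force: [0.3, 0.6, -0.9]
opening: 0.309
finger_force: 30.2
```

```bash
python3 - <<'E'
from plant import r
from h import *
for n in('scene','side'): save(r.snapshot(n),n+'2')
a=load('scene2');b=load('side2');s=r.get_state()
T=s['tool_pos'];A=R.from_quat(s['eef_rot'])
X=T+A.apply([[0,0,.098],[0,0,.033],[0,0,-.019]]);pa=proj(a,X);pb=proj(b,X);print(T,pa,pb)
o=[]
for i,p in((a,pa),(b,pb)):
    x,y=(p[1]-[50,75*.6]).astype(int);y=max(0,y);print(x,y);o.append(cv2.resize(i['image'][y:y+75,x:x+100],(400,300),interpolation=3))
cv2.imwrite('pics/c2.png',cv2.convertScaleAbs(np.hstack(o)[:,:,::-1],alpha=1.8))
E
python3 go.py .545 -.13 .3 34.25 0
```

```text
[0.57644633 0.2254066  0.29177723] [[385.43014446 211.78662278]
 [388.75644264 185.95901247]
 [391.67524765 163.34806821]] [[278.3109365  239.20972118]
 [276.04117231 212.85592865]
 [274.06593075 189.94762061]]
338 140
226 167
5.0 [0.5764 0.2254 0.2918] [-0.3213  0.6287 -0.2267  1.513   0.1555  1.0213 -1.5617]
[-22.5838  27.6244  -0.7513] [-0.0252  0.2107 -0.0433]
```

View pics/c2.png

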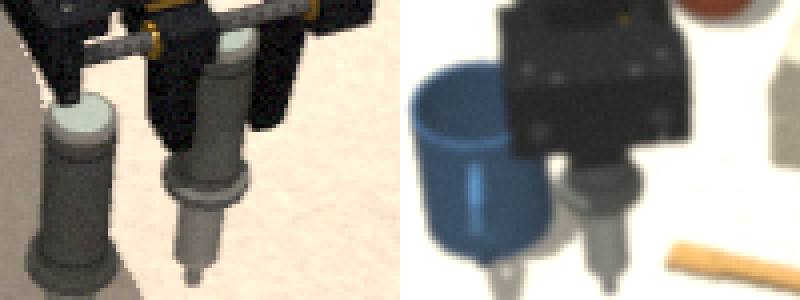

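In the crop the tip is at scene (386,211) and side (278,239.5), within 1 px of the prediction. The grip is straight and the meter is clear of the holder.

Run:
```python
from go import *
n=R.from_euler('z',.1768).apply([-np.sin(np.radians(20)),0,np.cos(np.radians(20))]);ring=np.array([.5722,-.125,.064])
p=ring+n*(.098+.06);print(p,*step(p,34.25,1));print(*step(p+[0,0,.05],34.25,1))
print((R.from_quat(r.get_state()['eef_rot'])).apply([0,0,1]))
```

```text
[ 0.519  -0.1345  0.2125] [-24.9548  26.5393   8.0108] [-8.1919 18.4673 -0.0318]
[-24.9732  26.5371   3.0108] [-8.1919 18.4673 -0.0318]
[-0.0033 -0.0017 -1.    ]
```

Request:
carry_out --rows '[[[-2.5,2.7,0],[0,0,0],1],[[-5,5.3,0],[0,0,0],1],[[-7.5,8,0],[-1,2.3,0],1],[[-10,10.6,0],[-2,4.6,0],1],[[-12.5,13.3,0],[-3,6.9,0],1],[[-15,16,1],[-4,9.2,0],1],[[-17.5,18.6,1.5],[-5,11.5,0],1],[[-20,21.3,2],[-6,13.8,0],1],[[-22.5,24,2.5],[-7,16.1,0],1],[[-25,26.5,3],[-8.2,18.5,0],1],[[-25,26.5,3],[-8.2,18.5,0],1],[[-25,26.5,3],[-8.2,18.5,0],1]]'

```text
clock: 6.2
tool_pos: [0.5181, -0.135, 0.2623]
eef_rot: [0.942, 0.288, 0.173, 0.02]
contact_force: [-0.2, 0.8, -0.8]
opening: 0.313
finger_force: 30.2
```

Run:
```python
from go import *
n=R.from_euler('z',.1768).apply([-np.sin(np.radians(20)),0,np.cos(np.radians(20))]);ring=np.array([.5722,-.125,.064])
s=r.get_state();print(s['tool_pos'],s['q'],R.from_quat(s['eef_rot']).apply([0,0,1]),-n,s['contact_force'])
for d in(.06,.02):p=ring+n*(.098+d);print(p,*step(p,34.25,1))
```

```text
[ 0.5181 -0.135   0.2623] [ 0.5227  0.4633 -0.3895  2.0946  0.1516  0.2892 -0.917 ] [ 0.3372  0.0616 -0.9394] [ 0.3367  0.0602 -0.9397] [-0.2482  0.798  -0.772 ]
[ 0.519  -0.1345  0.2125] [-1.471  -0.6799  4.7109] [-0.0512 -0.0767 -0.2797]
[ 0.5325 -0.1321  0.1749] [-1.4764 -0.6763  8.7109] [-0.0512 -0.0767 -0.2797]
```

Request:
carry_out --rows '[[[-0.5,-0.2,3],[0,0,0],1],[[-1,-0.5,6],[0,0,0],1],[[-1.5,-0.7,8.7],[0,0,-0.2],1],[[-1.5,-0.7,8.7],[0,0,-0.2],1],[[-1.5,-0.7,8.7],[0,0,-0.2],1]]'

```text
clock: 6.7
tool_pos: [0.5348, -0.1289, 0.1765]
eef_rot: [0.94, 0.292, 0.175, 0.021]
contact_force: [0.6, 0.1, -1.7]
opening: 0.309
finger_force: 30.3
```

Run:
```python
from go import *
n=R.from_euler('z',.1768).apply([-np.sin(np.radians(20)),0,np.cos(np.radians(20))]);ring=np.array([.5722,-.125,.064])
for k in('scene','side'): save(r.snapshot(k),k+'3')
a=load('scene3');b=load('side3');s=r.get_state()
T=s['tool_pos'];A=R.from_quat(s['eef_rot']);tip=T+A.apply([0,0,.098])
print(T,s['q'][5],s['contact_force'],'tip err: n',(tip-ring)@n,'lat',(tip-ring)-n*((tip-ring)@n))
o=[]
for i in(a,b):
    p=proj(i,[tip,ring]);x,y=(p[1]-[50,45]).astype(int);print((p-[x,y])*4,x,y);o.append(cv2.resize(i['image'][y:y+75,x:x+100],(400,300),interpolation=3))
cv2.imwrite('pics/c3.png',cv2.convertScaleAbs(np.hstack(o)[:,:,::-1],alpha=1.5))
for d in(.0,-.004,-.008):p=ring+n*(.098+d);print(p,*step(p,34.25,1))
```

```text
[ 0.5352 -0.13    0.1778] 0.045865774203327284 [ 0.1634 -0.5258 -0.8009] tip err: n 0.0217043266568567 lat [0.004  0.0023 0.0016]
[[201.5117 149.0037]
 [203.1809 181.9596]] 164 177
[[207.4432 154.1396]
 [201.5034 180.6826]] 303 137
[ 0.5392 -0.1309  0.1561] [-0.4332 -0.0253  2.1672] [ 0.1361 -0.3937  0.2246]
[ 0.5406 -0.1307  0.1523] [-0.4359 -0.0263  2.5672] [ 0.1361 -0.3937  0.2246]
[ 0.5419 -0.1304  0.1486] [-0.4387 -0.0272  2.9672] [ 0.1361 -0.3937  0.2246]
```

View pics/c3.png

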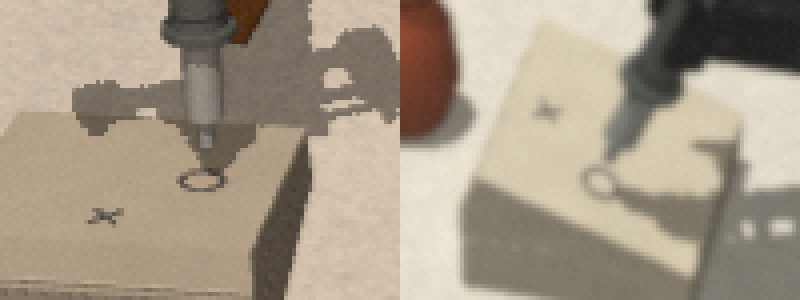

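The tip is hovering about 20 mm above the ring (scene tip at (207,148), ring at (201,180) in the crop). Joint 6 is at 0.046, almost on its 0.04 limit, so I can't hold the full 20° tilt any lower. I'll use a 14.5° tilt instead, which is 0.096 rad off square and inside the 0.15 limit.

```bash
cat > st.py <<'E'
import sys;from go import *
n=R.from_euler('z',.1768).apply([-np.sin(np.radians(20)),0,np.cos(np.radians(20))]);ring=np.array([.5722,-.125,.064])
def rep(T=14.5/20,ds=(.02,.01,0,-.004,-.008)):
    s=r.get_state();A=R.from_quat(s['eef_rot']);tip=s['tool_pos']+A.apply([0,0,.098]);e=tip-ring;m=-goal(34.25,T).apply([0,0,1])
    print(s['clock'],s['tool_pos'],'q',s['q'],'F',s['contact_force'],s['finger_force'])
    print('tip n',e@n,'lat',e-n*(e@n),'ang',np.degrees(np.arccos(-A.apply([0,0,1])@n)))
    for d in ds: p=ring+m*(.098+d);print(d,p,*step(p,34.25,T))
rep(*map(float,sys.argv[1:]))
E
python3 st.py
```

```text
6.8 [ 0.5352 -0.13    0.1778] q [ 0.3987  0.6223 -0.2503  2.1585  0.2118  0.0459 -0.9608] F [ 0.1634 -0.5258 -0.8009] 30.25062452070415
tip n 0.0217043266568567 lat [0.004  0.0023 0.0016] ang 0.41654061350127786
0.02 [ 0.5431 -0.1302  0.1782] [0.6105 0.4455 0.2298] [ 2.3936 -5.409   0.2262]
0.01 [ 0.5456 -0.1298  0.1686] [0.5164 0.4036 1.2244] [ 2.3936 -5.409   0.2262]
0 [ 0.548  -0.1293  0.1589] [0.4222 0.3618 2.2191] [ 2.3936 -5.409   0.2262]
-0.004 [ 0.549  -0.1291  0.155 ] [0.3846 0.345  2.617 ] [ 2.3936 -5.409   0.2262]
-0.008 [ 0.55   -0.129   0.1511] [0.3469 0.3282 3.0149] [ 2.3936 -5.409   0.2262]
```

Request:
carry_out --rows '[[[0.3,0.2,0.1],[1.2,-2.7,0],1],[[0.6,0.4,0.2],[2.4,-5.4,0.2],1],[[0.6,0.4,0.2],[2.4,-5.4,0.2],1],[[0.6,0.4,0.2],[2.4,-5.4,0.2],1],[[0.6,0.4,0.2],[2.4,-5.4,0.2],1]]'

```text
clock: 7.3
tool_pos: [0.5405, -0.1309, 0.1772]
eef_rot: [0.948, 0.292, 0.124, 0.015]
contact_force: [-0.6, 0.1, -1.8]
opening: 0.304
finger_force: 30.3
```

```bash
python3 st.py
```

```text
7.3 [ 0.5405 -0.1309  0.1772] q [ 0.3546  0.6313 -0.2288  2.055   0.1981  0.237  -0.9769] F [-0.6308  0.0755 -1.8163] 30.25063860230148
tip n 0.019906254570327533 lat [-0.0011 -0.0004 -0.0004] ang 5.659119064587937
0.02 [ 0.5431 -0.1302  0.1782] [ 0.271   0.0933 -0.0311] [-0.0836  0.1369 -0.0784]
0.01 [ 0.5456 -0.1298  0.1686] [0.2734 0.0948 0.9689] [-0.0836  0.1369 -0.0784]
0 [ 0.548  -0.1293  0.1589] [0.2758 0.0963 1.9689] [-0.0836  0.1369 -0.0784]
-0.004 [ 0.549  -0.1291  0.155 ] [0.2768 0.0968 2.3689] [-0.0836  0.1369 -0.0784]
-0.008 [ 0.55   -0.129   0.1511] [0.2777 0.0974 2.7689] [-0.0836  0.1369 -0.0784]
```

```bash
python3 st.py .825
```

```text
7.3 [ 0.5405 -0.1309  0.1772] q [ 0.3546  0.6313 -0.2288  2.055   0.1981  0.237  -0.9769] F [-0.6308  0.0755 -1.8163] 30.25063860230148
tip n 0.019906254570327533 lat [-0.0011 -0.0004 -0.0004] ang 5.659119064587937
0.02 [ 0.5392 -0.1309  0.1771] [-0.105  -0.0744 -0.0228] [-0.8997  1.9628 -0.0787]
0.01 [ 0.542  -0.1304  0.1676] [-0.0708 -0.0587  0.9765] [-0.8997  1.9628 -0.0787]
0 [ 0.5448 -0.1299  0.158 ] [-0.0365 -0.0431  1.9758] [-0.8997  1.9628 -0.0787]
-0.004 [ 0.5459 -0.1297  0.1541] [-0.0228 -0.0368  2.3755] [-0.8997  1.9628 -0.0787]
-0.008 [ 0.547  -0.1295  0.1503] [-0.0091 -0.0305  2.7752] [-0.8997  1.9628 -0.0787]
```

Request:
carry_out --rows '[[[0,0,0.5],[-0.4,1,0],1],[[0,0,1],[-0.9,2,0],1],[[0,0,1.4],[-0.9,2,0],1],[[0,0,1.4],[-0.9,2,0],1],[[0,0,1.4],[-0.9,2,0],1],[[0,0,1.4],[-0.9,2,0],1]]'

```text
clock: 7.9
tool_pos: [0.545, -0.1301, 0.1637]
eef_rot: [0.946, 0.291, 0.143, 0.017]
contact_force: [0.2, -1.0, -1.6]
opening: 0.31
finger_force: 30.3
```

```bash
python3 st.py .825
python3 - <<'E'
from st import *
for k in('scene','side'): save(r.snapshot(k),k+'4')
s=r.get_state();tip=s['tool_pos']+R.from_quat(s['eef_rot']).apply([0,0,.098]);o=[]
for k in('scene4','side4'):
    i=load(k);p=proj(i,[tip,ring]);x,y=(p[1]-[25,22]).astype(int);print((p-[x,y])*8);o.append(cv2.resize(i['image'][y:y+38,x:x+50],(400,304),interpolation=3))
cv2.imwrite('pics/c4.png',cv2.convertScaleAbs(np.hstack(o)[:,:,::-1],alpha=1.5))
E
```

```text
7.9 [ 0.545  -0.1301  0.1637] q [ 0.3544  0.6561 -0.22    2.0878  0.2062  0.1421 -0.977 ] F [ 0.2429 -1.0142 -1.6369] 30.25039890781045
tip n 0.005280223774175424 lat [0.0021 0.0002 0.0008] ang 3.4527108603239047
0.02 [ 0.5392 -0.1309  0.1771] [-0.1552 -0.0935 -1.4596] [ 0.0043 -0.0499 -0.0539]
0.01 [ 0.542  -0.1304  0.1676] [-0.156  -0.0936 -0.4596] [ 0.0043 -0.0499 -0.0539]
0 [ 0.5448 -0.1299  0.158 ] [-0.1569 -0.0937  0.5404] [ 0.0043 -0.0499 -0.0539]
-0.004 [ 0.5459 -0.1297  0.1541] [-0.1573 -0.0937  0.9404] [ 0.0043 -0.0499 -0.0539]
-0.008 [ 0.547  -0.1295  0.1503] [-0.1576 -0.0937  1.3404] [ 0.0043 -0.0499 -0.0539]
7.9 [ 0.545  -0.1301  0.1637] q [ 0.3544  0.6561 -0.22    2.0878  0.2062  0.1421 -0.977 ] F [ 0.2429 -1.0142 -1.6369] 30.25039890781045
tip n 0.005280223774175424 lat [0.0021 0.0002 0.0008] ang 3.4527108603239047
0.02 [ 0.5431 -0.1302  0.1782] [ 0.2209  0.0744 -1.452 ] [ 0.8207 -1.8757 -0.0536]
0.01 [ 0.5456 -0.1298  0.1686] [ 0.1881  0.0601 -0.4527] [ 0.8207 -1.8757 -0.0536]
0 [ 0.548  -0.1293  0.1589] [0.1554 0.0458 0.5467] [ 0.8207 -1.8757 -0.0536]
-0.004 [ 0.549  -0.1291  0.155 ] [0.1423 0.0401 0.9464] [ 0.8207 -1.8757 -0.0536]
-0.008 [ 0.55   -0.129   0.1511] [0.1292 0.0343 1.3462] [ 0.8207 -1.8757 -0.0536]
[[202.5362 165.9626]
 [206.3618 179.9192]]
[[202.8251 161.9143]
 [203.0068 177.3652]]
```

View pics/c4.png

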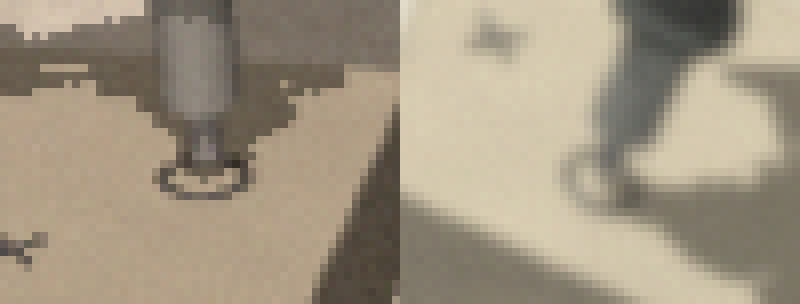

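The tip (scene crop (205,167)) is directly above the ring, centred at (204,178). The side view agrees to about 2 mm. I'll press along the tool axis, watching the force.

Request:
carry_out --rows '[[[0,0,0.1],[0,0,0],1],[[0,0,0.2],[0,0,0],1],[[0,0,0.3],[0,0,0],1],[[0,0,0.4],[0,0,0],1],[[0,0,0.5],[0,0,0],1],[[0,0,0.6],[0,0,0],1],[[0,0,0.7],[0,0,0],1],[[0,0,0.8],[0,0,0],1],[[0,0,0.8],[0,0,0],1],[[0,0,0.8],[0,0,0],1],[[0,0,0.8],[0,0,0],1]]'

```text
clock: 9.1
tool_pos: [0.547, -0.1297, 0.1558]
eef_rot: [0.946, 0.291, 0.143, 0.017]
contact_force: [-1.1, 1.4, -0.1]
opening: 0.304
finger_force: 30.2
```

```bash
sed -i 's/^rep(/if __name__=="__main__": rep(/' st.py
cat > ff.py <<'E'
from st import *
F=[]
for i in range(6):
    r.snapshot('wrist');s=r.get_state();F.append(s['contact_force'])
print('F mean',np.mean(F,0),'std',np.std(F,0),'along n',np.mean(F,0)@n)
E
python3 ff.py; python3 st.py .825
```

```text
F mean [-0.7193 -0.0389 -0.0636] std [0.5707 0.6423 0.2814] along n 0.1847944861566473
9.4 [ 0.547  -0.1297  0.1557] q [ 0.3462  0.672  -0.2106  2.0886  0.2087  0.125  -0.9794] F [-0.5847  0.7136 -0.0909] 30.224537048488855
tip n -0.002862503593607303 lat [0.0013 0.0001 0.0005] ang 3.4799069113874417
0.02 [ 0.5392 -0.1309  0.1771] [-0.1284 -0.0792 -2.2774] [-0.0132 -0.028  -0.0589]
0.01 [ 0.542  -0.1304  0.1676] [-0.1288 -0.0789 -1.2774] [-0.0132 -0.028  -0.0589]
0 [ 0.5448 -0.1299  0.158 ] [-0.1293 -0.0787 -0.2774] [-0.0132 -0.028  -0.0589]
-0.004 [ 0.5459 -0.1297  0.1541] [-0.1295 -0.0786  0.1226] [-0.0132 -0.028  -0.0589]
-0.008 [ 0.547  -0.1295  0.1503] [-0.1297 -0.0785  0.5226] [-0.0132 -0.028  -0.0589]
```

Request:
carry_out --rows '[[[0,0,0.1],[0,0,0],1],[[0,0,0.2],[0,0,0],1],[[0,0,0.3],[0,0,0],1],[[0,0,0.4],[0,0,0],1],[[0,0,0.5],[0,0,0],1],[[0,0,0.5],[0,0,0],1],[[0,0,0.5],[0,0,0],1],[[0,0,0.5],[0,0,0],1],[[0,0,0.5],[0,0,0],1]]'

```text
clock: 10.3
tool_pos: [0.5485, -0.1294, 0.151]
eef_rot: [0.946, 0.291, 0.143, 0.017]
contact_force: [-1.1, 1.0, 1.8]
opening: 0.311
finger_force: 30.2
```

```bash
python3 ff.py; python3 st.py .825
python3 - <<'E'
from st import *
for k in('scene','side'): save(r.snapshot(k),k+'5')
s=r.get_state();o=[]
for k in('scene5','side5'):
    i=load(k);p=proj(i,[ring]);x,y=(p[0]-[25,22]).astype(int);print(k,(p-[x,y])*8);o.append(cv2.resize(i['image'][y:y+38,x:x+50],(400,304),interpolation=3))
cv2.imwrite('pics/c5.png',cv2.convertScaleAbs(np.hstack(o)[:,:,::-1],alpha=1.5))
E
```

```text
F mean [-0.6277 -0.0451  2.2789] std [0.4919 0.4322 0.2381] along n 2.355528319722679
10.6 [ 0.5484 -0.1294  0.1509] q [ 0.3412  0.6818 -0.2051  2.0885  0.2101  0.1146 -0.9809] F [-1.2891 -0.2009  2.455 ] 30.20064415410161
tip n -0.007867038415303578 lat [0.001  0.0001 0.0004] ang 3.479030238647057
0.02 [ 0.5392 -0.1309  0.1771] [-0.1316 -0.0772 -2.7787] [-0.015  -0.0298 -0.0571]
0.01 [ 0.542  -0.1304  0.1676] [-0.1321 -0.077  -1.7787] [-0.015  -0.0298 -0.0571]
0 [ 0.5448 -0.1299  0.158 ] [-0.1326 -0.0767 -0.7787] [-0.015  -0.0298 -0.0571]
-0.004 [ 0.5459 -0.1297  0.1541] [-0.1328 -0.0766 -0.3787] [-0.015  -0.0298 -0.0571]
-0.008 [ 0.547  -0.1295  0.1503] [-0.133  -0.0765  0.0213] [-0.015  -0.0298 -0.0571]
scene5 [[206.3618 179.9192]]
side5 [[203.0068 177.3652]]
```

View pics/c5.png

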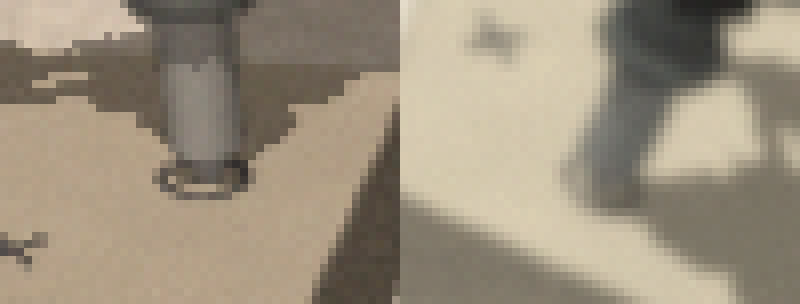

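The tip is inside the ring (scene crop: tip about (207,181), ring centre (204,178)). Contact force is about 3.7 N and the plunger is about 7 mm in, about 3.5° off square and steady.

```bash
python3 -c "
from plant import r
print(r.finish_job())"
```

```text
the job is handed in; nothing more can be done
None
```

Job handed in, result not reported: by my measurements the gripper holds the meter steady with its tip in the ring, pressing at about 3.7 N, plunger about 7 mm in and about 3.5° off square, tilted a little short because joint 6 was near its limit.

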